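# Find the soft rubber plug and seat it in the damp box's vent

## Robot

A 7-joint arm with a two-finger parallel gripper is mounted at the origin on the work surface. World frame = base frame: x ahead of the robot, y to its left, z up, the work surface at z = 0. Lengths are in m, angles in rad, forces in N, time in s.
With the tool pointing down it reaches from about 0.4 to 0.925 m from the base axis. Payload 5.6 kg.
Tool frame: the origin (TCP) lies at the very end of the fingers, on their centre line; the grasp point (between the pads) lies 19 mm behind it; z points along the fingers, x is the direction in which the jaws open and shut, and the axes are right-handed (so a half turn about z gives the same grasp; the last joint's range is limited). The gripper opens to 85 mm and grips with 20 to 120 N. Pads are 22 mm wide; open, the fingers measure 114 mm over their backs; the gripper's body (76 mm by 85 mm) begins 54 mm behind the grasp point. The pads swing forward as they close: fully open they stand 13 mm farther back than shut.
Start: joints at [-1.148, 0.468, -0.012, 1.603, 0.006, 1.071, -0.056], TCP at [0.292, 0.581, 0.196] pointing down, gripper open.
Joint ranges: [-2.53, 2.53], [-0.31, 2.02], [-1.57, 1.55], [0.28, 2.44], [-1.29, 4.43], [0.15, 1.84], [-2.92, 2.92]. Speed limits (rad/s): [2.57, 2.57, 3.14, 3.14, 3.14, 3.14, 3.14].

## Interface

Orientations are given as a unit quaternion [x, y, z, w].
In Python, from station import ctrl gives the robot as it stands.
- The arm moves only by the tool carry_out, never from a script. Its arguments are lists of equal length, an entry for each row: "claw": the closure, from -1 (fully open) to 1 (shut); "offset": the shift along the tool's x, y, z as a fraction of full scale, a list of three; "twist": the turn about the tool's z as a fraction of full scale. In form: {"claw": [claw, ...], "offset": [[x, y, z], ...], "twist": [twist, ...]}. A call has 1 to 5 rows; each row shifts and turns the pose as measured when the row begins, along the tool's axes as they then stand; what a row does not reach is not made up. Full scale, the value 1, is 0.04 m for a shift and 0.12 rad for a turn. A row lasts 1/10 s, in which the tool goes at most 50 mm and 8.59 degrees, less where a joint would pass 70% of its speed; a pose out of reach is approached as far as the arm can. A call with a number of a shift or a turn outside -1 to 1 is refused whole. A call with a gripper value outside its range is refused whole. The fingers move at their own pace and stop on an object; "squeeze" is the grip in N (left out, the last holds). Time passes only in rows, so rows that do not move let the fingers close. It gives the time, the measured TCP pose, the force and the opening at its end, in the units of the state.
- ctrl.observe(): the state, without advancing time (a new reading comes with each control period).
- ctrl.read_camera(name): name is "side" or "top" or "wrist"; returns (picture, depth): 384x512x3 uint8, blue, green, red; 384x512 float32, m along the optical axis (not along the pixel's ray), 0 where there is no reading.
- ctrl.camera_model(name): a dict with "camera_matrix" (3x3 intrinsics, pixels), "k1" (the pictures are not rectified: a ray, as slopes to the right and down, at radius r is drawn at 1 + k1 r^2 times it, then the intrinsics apply), "R" (3x3) and "t" (3): a world point X has camera coordinates R X + t. Camera axes: x right, y down, z forward; pixel columns grow to the right and rows downward; lengths in m; the calibration is good to about 2 mm. A picture is of the moment at which its call begins: read the wrist's pose just before it. camera_model takes no time and is no camera call; for the wrist camera it gives the pose at the moment of the call.
- ctrl.close_job(): hands the job in, once; it reports no verdict.
Trained networks look in the newest picture that a camera, given by its name, has taken for a name from the list of things; names that differ only in an ending like _2 or _b are one class to them, and where a whole thing is asked for, a point or a joint stands for the part that bears it (a point fixed in the world has none). Each returns a list of dicts, best first, with "conf" (0 to 1); they miss things now and then, are a little off and sometimes report something else, mostly with a low value. They report only what shows in the picture. A call takes as long as a camera call. They do not tell look-alikes from the thing itself.
- ctrl.cut_out(camera, name): "pixels" (384x512 bool, what is visible of it) and "rect" ([left, top, width, height] as shares, 0 to 1, of the picture: columns of its width, rows of its height, round what is visible of it).
- ctrl.mark_of(camera, name): "position" ([column, row] as shares, 0 to 1, of the picture: columns of its width, rows of its height: a listed point, or the origin of a listed thing).
The state is a dict: "time": time; "qpos": joint angles; "joint_velocities": joint speeds; "joint_efforts": joint torques, N m; "tcp_pos": TCP position; "ee_rot": TCP orientation; "ft_force": force on the tool from outside, world axes, zero at the start; "torque": the same for the moment, N m; "width": finger opening in m.
Only numpy, scipy, OpenCV 4.12 (cv2) and the standard library are available. Lean on these libraries where they do the work, as an engineer would, in place of code of your own. Each camera call takes 0.05 s, during which the arm holds its last target. There are 200 camera calls.

## Task

Close the open vent slot in the damp box's lid: of the three like rubber plugs one is still soft; find it by squeezing them gently between the fingers and, keeping it squeezed, press it into the slot until its shoulders rest on the lid, then let go. Leave the two that have gone hard standing where they are. Do not squeeze a plug or press on the box with more than about 30 N, and do not push the other things about.

Things in the scene. Friction and masses are not known exactly. Their poses are not given: they have to be found in the camera images.
- slot (a point): Vent slot in the lid of the grey, fixed damp box (220 x 160 mm, 82 mm high, flat white lid 22 mm thick). The point is the centre of the slot's mouth, on the lid's top face; z points up. The slot runs right through the lid into the empty box; it is 43 mm long along the point's x axis and 32 mm wide along its y axis, with a 1 mm chamfer.
- plug_1_centre (a point): Centre, half-way up the 46 mm, of one of three like red-brown rubber plugs (110 g) standing on the table; z up. Tongue (lower 20 mm): 40 mm long in x. Head (upper 26 mm): 56 mm long in x, so a shoulder overhangs 8 mm at each end. Both are 38 mm wide in y, the way to squeeze it. Grip the head only, finger ends above the shoulders. Fully home in the slot this point is 3 mm above the lid.
- plug_1: The same plug; origin under its centre, same axes. One plug is soft, two hard; which is which changes at each start, whatever the name. The sides give as a whole, top and bottom together. Soft: both sides yield evenly, about 0.8 mm of width per N of grip, to a stop at 27 mm; at 10 N it is 30 mm wide and passes the slot; it springs back when let go. Hard: yields under 3 mm at 30 N.
- plug_2_centre (a point): Centre, half-way up the 46 mm, of one of three like red-brown rubber plugs (110 g) standing on the table; z up. Tongue (lower 20 mm): 40 mm long in x. Head (upper 26 mm): 56 mm long in x, so a shoulder overhangs 8 mm at each end. Both are 38 mm wide in y, the way to squeeze it. Grip the head only, finger ends above the shoulders. Fully home in the slot this point is 3 mm above the lid.
- plug_2: The same plug; origin under its centre, same axes. One plug is soft, two hard; which is which changes at each start, whatever the name. The sides give as a whole, top and bottom together. Soft: both sides yield evenly, about 0.8 mm of width per N of grip, to a stop at 27 mm; at 10 N it is 30 mm wide and passes the slot; it springs back when let go. Hard: yields under 3 mm at 30 N.
- plug_3_centre (a point): Centre, half-way up the 46 mm, of one of three like red-brown rubber plugs (110 g) standing on the table; z up. Tongue (lower 20 mm): 40 mm long in x. Head (upper 26 mm): 56 mm long in x, so a shoulder overhangs 8 mm at each end. Both are 38 mm wide in y, the way to squeeze it. Grip the head only, finger ends above the shoulders. Fully home in the slot this point is 3 mm above the lid.
- plug_3: The same plug; origin under its centre, same axes. One plug is soft, two hard; which is which changes at each start, whatever the name. The sides give as a whole, top and bottom together. Soft: both sides yield evenly, about 0.8 mm of width per N of grip, to a stop at 27 mm; at 10 N it is 30 mm wide and passes the slot; it springs back when let go. Hard: yields under 3 mm at 30 N.
- hex_vase: Six-sided brown clay vase, 84 mm across, 110 mm high, a bystander; origin under its centre.
- tub: White round plastic tub, 100 mm across, 70 mm high, a bystander; origin under its centre.
- spray: White bottle with a blue cap, 60 mm across, 160 mm high, a bystander; origin under its centre.
- damp_box: The damp box itself, fixed; origin under its centre on the table, so 82 mm below the slot's point; same axes as the slot.
Mind the look-alikes: they are no part of the job. Leave any green look-alike of the plug_3 alone.

How it is judged:
At the end, for the whole second after the job is handed in: One plug (only the soft one can go in) sits in the slot: its centre within 5 mm of the slot's centre along the slot and across it, not more than 6.5 mm above the lid's top face (fully home is 3 mm above), upright within 0.12 rad. The other two stand upright within 25 mm of where they were (((x of plug_1_centre in the frame of slot between -0.005 and 0.005 m and y of plug_1_centre in the frame of slot between -0.005 and 0.005 m and z of plug_1_centre in the frame of slot between -0.002 and 0.0065 m and angle between plug_1_centre's own z axis and vertical below 0.12 rad and distance of each of plug_2_centre, plug_3_centre from where it was at the start of the episode below 0.025 m and angle between each of plug_2_centre, plug_3_centre's own z axis and vertical below 0.15 rad) or (x of plug_2_centre in the frame of slot between -0.005 and 0.005 m and y of plug_2_centre in the frame of slot between -0.005 and 0.005 m and z of plug_2_centre in the frame of slot between -0.002 and 0.0065 m and angle between plug_2_centre's own z axis and vertical below 0.12 rad and distance of each of plug_1_centre, plug_3_centre from where it was at the start of the episode below 0.025 m and angle between each of plug_1_centre, plug_3_centre's own z axis and vertical below 0.15 rad) or (x of plug_3_centre in the frame of slot between -0.005 and 0.005 m and y of plug_3_centre in the frame of slot between -0.005 and 0.005 m and z of plug_3_centre in the frame of slot between -0.002 and 0.0065 m and angle between plug_3_centre's own z axis and vertical below 0.12 rad and distance of each of plug_1_centre, plug_2_centre from where it was at the start of the episode below 0.025 m and angle between each of plug_1_centre, plug_2_centre's own z axis and vertical below 0.15 rad))); the robot touches nothing.
It fails at once if the vase, the tub or the bottle is pushed more than 20 mm from its place (distance of any of hex_vase, tub, spray from where it was at the start of the episode above 0.02 m).
It fails at once if a plug is squeezed with more than 40 N on each side (contact force between the fingers and plug_1 above 80 N or contact force between the fingers and plug_2 above 80 N or contact force between the fingers and plug_3 above 80 N).
It fails at once if something presses on the box with more than 40 N (contact force between damp_box and anything else above 40 N).
It also fails if it takes over 51 s, if anything falls off the work surface, if the arm or the gripper's body presses on something with over 40 N, if the wrist force passes 120 N, or if a joint passes its speed limit or range.

## Working session

There is one attempt and no reset: what is moved stays moved. The work goes in short steps, Python scripts to look and compute and a tool call to move; the robot and the scene stay as the last step left them, time stands still between calls to the robot, and variables do not carry over. Pictures are saved under pics/ and viewed, about 8 in all and at most 12, crops included, and the job is handed in when it is done.

Besides the shell and the picture viewer there is one more tool, called after "Request:" in YAML: its name, and indented under it one key for each argument. carry_out: Moves the arm, as the interface text tells. Shift numbers are shares of 0.04 m and turn numbers shares of 0.12 rad, none past 1 either way. Its arguments: {"type":"object","properties":{"claw":{"type":"array","items":{"type":"number"}},"offset":{"type":"array","items":{"type":"array","items":{"type":"number"}}},"twist":{"type":"array","items":{"type":"number"}},"squeeze":{"type":"number"}},"required":["claw","offset","twist"]}

```bash
mkdir -p pics; ls; cat > h.py <<'E'
import numpy as np, cv2
from station import ctrl
def ray(cam,u,v,m=None):
    m=m or ctrl.camera_model(cam);K=np.array(m["camera_matrix"]);k=m["k1"]
    p=np.array([(u-K[0,2])/K[0,0],(v-K[1,2])/K[1,1]]);s=p.copy()
    for _ in range(20): s=p/(1+k*(s@s))
    R=np.array(m["R"]);t=np.array(m["t"])
    return -R.T@t, R.T@np.array([s[0],s[1],1.])
def onz(cam,u,v,z,m=None):
    c,d=ray(cam,u,v,m); return c+d*(z-c[2])/d[2]
def cloud(depth,cam,m=None):
    m=m or ctrl.camera_model(cam);K=np.array(m["camera_matrix"]);k=m["k1"]
    v,u=np.mgrid[:384,:512]
    p=np.stack([(u-K[0,2])/K[0,0],(v-K[1,2])/K[1,1]],-1);s=p.copy()
    for _ in range(20): s=p/(1+k*(s**2).sum(-1,keepdims=True))
    X=np.dstack([s,np.ones((384,512))])*depth[...,None]
    return (X-np.array(m["t"]))@np.array(m["R"])
E
python3 - <<'E'
from h import *
s=ctrl.observe();print({k:np.round(v,3) for k,v in s.items()})
for c in ["top","side"]:
    im,d=ctrl.read_camera(c);np.savez(f"{c}.npz",im=im,d=d);cv2.imwrite(f"pics/{c}0.png",im)
    print(c,np.round(ray(c,256,192),3).tolist())
    for n,z in [("plug_1_centre",.023),("slot",.082),("hex_vase",0),("tub",0),("spray",0),("damp_box",0)]:
        for r in ctrl.mark_of(c,n):
            u,v=r["position"][0]*512,r["position"][1]*384
            print(n,round(r["conf"],2),round(u),round(v),np.round(onz(c,u,v,z),3))
E
```

```text
pics
{'time': np.float64(0.0), 'qpos': array([-1.148,  0.468, -0.012,  1.604,  0.006,  1.071, -0.056]), 'joint_velocities': array([-0.001,  0.001, -0.001, -0.001, -0.   , -0.   ,  0.   ]), 'joint_efforts': array([ 1.0000e-03, -5.3240e+01,  2.2000e-02, -2.5131e+01,  1.1000e-02,
        8.0000e-03, -0.0000e+00]), 'tcp_pos': array([0.292, 0.58 , 0.195]), 'ee_rot': array([ 0.851,  0.525, -0.001,  0.001]), 'ft_force': array([ 1.194,  0.714, -0.053]), 'torque': array([ 0.033,  0.028, -0.025]), 'width': np.float64(0.085)}
top [[0.582, -0.031, 0.849], [0.066, 0.025, -0.998]]
plug_1_centre 0.69 401 255 [ 0.508 -0.307  0.023]
plug_1_centre 0.38 399 256 [ 0.506 -0.302  0.023]
slot 0.98 143 255 [0.511 0.205 0.082]
hex_vase 0.74 286 129 [ 0.773 -0.074  0.   ]
hex_vase 0.68 140 255 [0.503 0.236 0.   ]
tub 0.93 362 145 [ 0.738 -0.237  0.   ]
spray 0.7 219 128 [0.776 0.071 0.   ]
damp_box 0.67 152 256 [0.5  0.21 0.  ]
side [[0.327, 0.585, 0.71], [0.269, -0.66, -0.701]]
plug_1_centre 0.94 327 136 [ 0.505 -0.314  0.023]
slot 0.79 242 287 [0.505 0.206 0.082]
hex_vase 0.95 185 176 [ 0.772 -0.069  0.   ]
tub 0.57 227 138 [ 0.743 -0.239  0.   ]
spray 0.88 150 216 [0.781 0.07  0.   ]
damp_box 0.97 243 314 [0.504 0.207 0.   ]
```

View pics/top0.png

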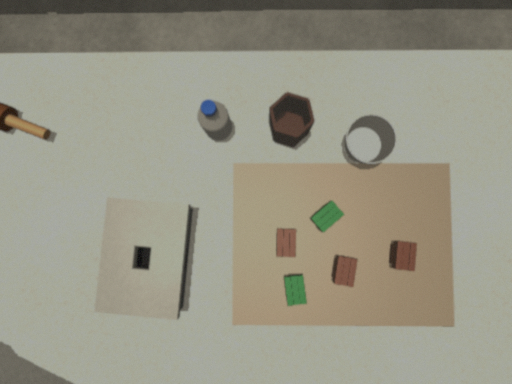

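View pics/side0.png

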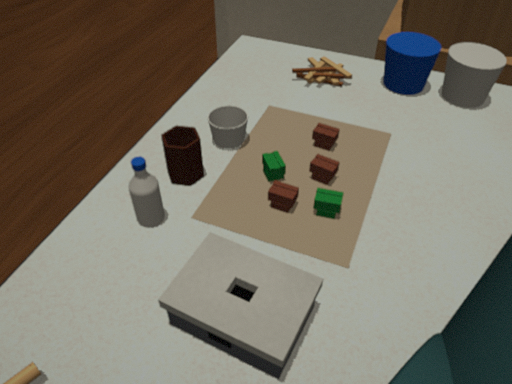

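The red-brown plugs are at top-view pixels (286,242), (346,270) and (405,256). The green look-alikes are at (327,216) and (296,290). The red-brown ones fit the description. The slot is at (143,257). Next I'll measure their poses from colour and depth.

```bash
python3 - <<'E'
from h import *
f=np.load("top.npz");im,d=f["im"],f["d"];P=cloud(d,"top")
hsv=cv2.cvtColor(im,cv2.COLOR_BGR2HSV).astype(int)
b,g,r=[im[...,i].astype(int) for i in range(3)]
red=(r>1.6*g)&(r>1.6*b*0.9); gr=(g>1.5*r)
win=np.zeros((384,512),bool);win[170:325,235:450]=1
for nm,M in [("red",red&win),("green",gr&win)]:
    n,l,s,c=cv2.connectedComponentsWithStats(M.astype(np.uint8))
    for i in range(1,n):
        if s[i,4]<60: continue
        m=l==i; X=P[m]; top=X[(X[:,2]>.036)&(X[:,2]<.056)]
        if len(top)<20: print(nm,c[i],s[i],X[:,2].mean());continue
        q=cv2.minAreaRect((top[:,:2]*1000).astype(np.float32))
        print(nm,c[i].round(),s[i,4],len(top),np.median(top[:,2]).round(3),np.round(q[0],1),np.round(q[1],1),round(q[2],1))
# slot: pixels in lid area with depth below lid
w=np.zeros((384,512),bool);w[235:280,125:165]=1
print("lid z",np.median(P[210:235,120:170,2]))
for nm,m in [("dark",w&(im.max(2)<90)),("deep",w&(P[...,2]<.07)&(d>0))]:
    v,u=np.nonzero(m)
    pts=np.array([onz("top",a,b_,.082)[:2] for a,b_ in zip(u,v)])*1000
    q=cv2.minAreaRect(pts.astype(np.float32));print(nm,len(u),np.round(q[0],1),np.round(q[1],1),round(q[2],1))
lid=(P[...,2]>.075)&(P[...,2]<.09)
lid[:, 200:]=0;lid[:190]=0;lid[325:]=0;lid[:,:85]=0
q=cv2.minAreaRect((P[lid][:,:2]*1000).astype(np.float32));print("lid",np.round(q[0],1),np.round(q[1],1),round(q[2],1))
m=ctrl.camera_model("wrist");s=ctrl.observe()
from scipy.spatial.transform import Rotation as Ro
print(np.round(Ro.from_quat(s["ee_rot"]).as_matrix(),3).tolist(),"cam",np.round(ray("wrist",256,192),3).tolist(), np.round(m["R"],2).tolist())
cv2.imwrite("pics/crop.png",cv2.resize(im[180:320,110:440],None,fx=2.4,fy=2.4,interpolation=cv2.INTER_CUBIC))
E
```

```text
green [327. 216.] 484 484 0.047 [ 587.  -152.8] [36.5 53.4] 41.2
green [295. 290.] 495 493 0.047 [441.3 -88.4] [54.5 35.1] 7.8
lid z 0.08212766414613154
dark 332 [506.2 207.5] [30.  40.8] 84.9
deep 318 [507.3 206.7] [28.7 41.4] 84.8
lid [506.4 208.9] [161.8 220.8] 85.1
[[0.449, 0.893, 0.0], [0.893, -0.449, 0.0], [0.0, 0.0, -1.0]] cam [[0.217, 0.617, 0.374], [0.288, -0.164, -0.944]] [[0.45, 0.89, -0.0], [0.84, -0.42, 0.33], [0.29, -0.15, -0.95]]
```

View pics/crop.png

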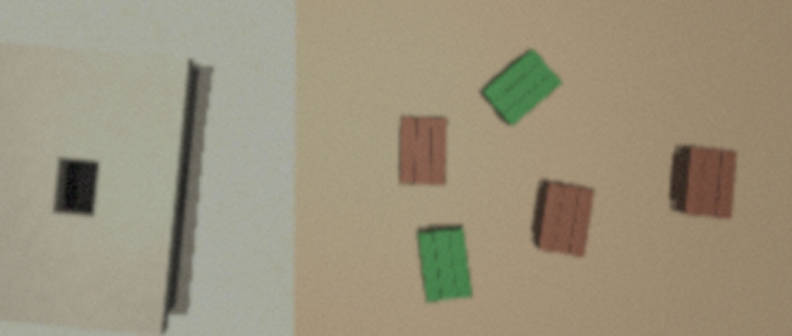

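```bash
python3 - <<'E'
from h import *
f=np.load("top.npz");im,d=f["im"],f["d"];P=cloud(d,"top")
M=(P[...,2]>.038)&(P[...,2]<.056);M[:170]=0;M[325:]=0;M[:,:235]=0;M[:,450:]=0
n,l,s,c=cv2.connectedComponentsWithStats(M.astype(np.uint8))
for i in range(1,n):
    if s[i,4]<60: continue
    X=P[l==i];q=cv2.minAreaRect((X[:,:2]*1000).astype(np.float32))
    print(c[i].round(),im[l==i].mean(0).round(),np.median(X[:,2]).round(3),np.round(q[0],1),np.round(q[1],1),round(q[2],1))
E
```

```text
[327. 215.] [ 75. 125.  75.] 0.047 [ 587.9 -153.6] [38.1 56.6] 40.6
[286. 242.] [ 79.  96. 131.] 0.047 [534.5 -70.4] [38. 56.] 89.5
[405. 255.] [ 61.  76. 111.] 0.047 [ 509.4 -307.8] [39.  56.2] 83.4
[345. 271.] [ 68.  84. 120.] 0.047 [ 478.6 -188.7] [39.3 56.1] 80.5
[295. 290.] [ 76. 125.  75.] 0.047 [440.8 -88.6] [56.7 38. ] 7.3
```

Request:
carry_out:
  claw: [-1, -1, -1, -1, -1]
  offset:
    - [0, 0, 0]
    - [0, 0, 0]
    - [-0.5, 0.2, 0]
    - [-1, 0.4, 0]
    - [-1, 0.4, 0]
  twist: [-0.9, -0.9, -0.9, -0.9, 0]
  squeeze: 20

```text
time: 1.2
tcp_pos: [0.317, 0.4808, 0.1948]
ee_rot: [0.709, 0.705, 0.001, -0.002]
ft_force: [1.5, -0.7, 0.8]
width: 0.0854
```

Request:
carry_out:
  claw: [-1, -1, -1, -1, -1]
  offset:
    - [-1, 0.4, 0]
    - [-1, 0.4, 0]
    - [-1, 0.4, 0]
    - [-1, 0.4, 0]
    - [-1, 0.4, 0]
  twist: [0, 0, 0, 0, 0]

```text
time: 1.7
tcp_pos: [0.3982, 0.273, 0.1949]
ee_rot: [0.708, 0.706, 0.002, -0.002]
ft_force: [0.4, -0.4, -0.3]
width: 0.0853
```

Request:
carry_out:
  claw: [-1, -1, -1, -1, -1]
  offset:
    - [-1, 0.4, 0]
    - [-1, 0.4, 0]
    - [-1, 0.4, 0]
    - [-1, 0.4, 0]
    - [-1, 0.4, 0]
  twist: [0, 0, 0, 0, 0]

```text
time: 2.2
tcp_pos: [0.4806, 0.0644, 0.1959]
ee_rot: [0.708, 0.706, 0.005, -0.001]
ft_force: [1.1, -0.4, 0.2]
width: 0.0852
```

Request:
carry_out:
  claw: [-1, -1, -1, -1, -1]
  offset:
    - [-1, 0.4, 0]
    - [-1, 0.4, 0.3]
    - [-0.9, 0.3, 0.6]
    - [-0.4, 0.2, 0.6]
    - [0, 0, 0]
  twist: [0, 0, 0, 0, 0]

```text
time: 2.7
tcp_pos: [0.5376, -0.0803, 0.1363]
ee_rot: [0.711, 0.703, 0.007, 0.003]
ft_force: [-1.7, -0.8, 0.3]
width: 0.0852
```

```bash
python3 - <<'E'
from h import *
s=ctrl.observe();print(np.round(s["tcp_pos"],4),s["time"])
m=ctrl.camera_model("wrist");im,d=ctrl.read_camera("wrist");P=cloud(d,"wrist",m);cv2.imwrite("pics/w1.png",im)
M=((P[...,2]>.036)&(P[...,2]<.056)&(d>0)).astype(np.uint8)
n,l,st,c=cv2.connectedComponentsWithStats(M)
for i in range(1,n):
    if st[i,4]<300: continue
    X=P[l==i];q=cv2.minAreaRect((X[:,:2]*1000).astype(np.float32))
    print(c[i].round(),st[i],np.median(X[:,2]).round(3),np.round(q[0],1),np.round(q[1],1),round(q[2],1))
E
```

```text
[ 0.5376 -0.0803  0.1363] 2.7
[248.  57.] [ 218   16   60   84 3859] 0.047 [440.1 -89.7] [56.1 37.9] 7.3
[128. 109.] [ 102   72   54   77 3642] 0.047 [ 478.  -189.5] [39.  56.3] 80.7
[496. 186.] [ 474  112   38  135 1620] 0.044 [543.5 129.2] [  6.4 120.1] 87.8
[ 11. 152.] [   0  116   27   68 1474] 0.047 [ 509.6 -297.3] [18.1 56.5] 82.5
[272. 173.] [ 250  141   46   65 2770] 0.047 [533.8 -71.9] [38.  56.2] 87.9
[184. 229.] [ 147  195   73   68 2478] 0.047 [ 586.8 -154.7] [38.2 56.8] 40.7
[265. 355.] [237 345  59  18 631] 0.044 [742.9 -78.2] [19.6 65.5] 0.3
```

View pics/w1.png

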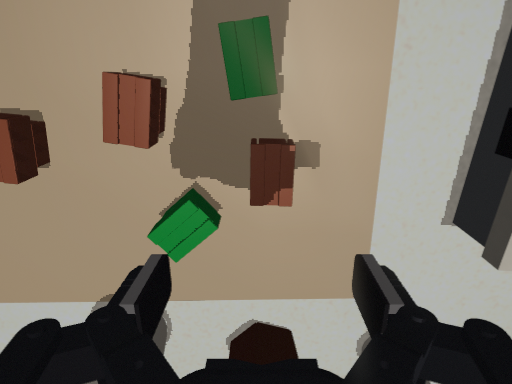

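Request:
carry_out:
  claw: [-1, -1, -1, -1, -1]
  offset:
    - [0.23, -0.1, 0.5]
    - [0, 0, 0.8]
    - [0, 0, 0.8]
    - [0, 0, 0.4]
    - [0, 0, 0]
  twist: [0, 0, 0, 0, 0]

```text
time: 3.25
tcp_pos: [0.5407, -0.0608, 0.042]
ee_rot: [0.708, 0.706, 0.014, 0.006]
ft_force: [0.0, -0.5, -0.0]
width: 0.0851
```

Request:
carry_out:
  claw: [-1, -1]
  offset:
    - [-0.25, -0.17, 0.2]
    - [0, 0, 0.1]
  twist: [0, 0]

```text
time: 3.45
tcp_pos: [0.5355, -0.0693, 0.0319]
ee_rot: [0.706, 0.708, 0.015, 0.007]
ft_force: [-0.2, -0.5, 0.2]
width: 0.0857
```

```bash
cat >> h.py <<'E'
from scipy.spatial.transform import Rotation as Ro
def st(tx,ty,tz,yaw):
    s=ctrl.observe();R=Ro.from_quat(s["ee_rot"]).as_matrix();p=np.array(s["tcp_pos"])
    y=np.degrees(np.arctan2(R[1,0],R[0,0]));dy=(yaw-y+90)%180-90
    print("t",s["time"],"p",p.round(4),"yaw",y.round(2),"toolz",R[:,2].round(3),"w",round(float(s["width"]),4),"F",np.round(s["ft_force"],1))
    print("offset units",np.round(R.T@(np.array([tx,ty,tz])-p)/.04,2),"twist",round(-np.radians(dy)/.12,2), "qpos",np.round(s["qpos"],2))
E
python3 -c "
from h import *
st(.534,-.0711,.025,88.7)"
```

```text
t 3.45 p [ 0.5355 -0.0693  0.0319] yaw 90.11 toolz [ 0.031  0.012 -0.999] w 0.0857 F [-0.2 -0.5  0.2]
offset units [-0.05 -0.04  0.17] twist 0.21 qpos [-0.08  0.5   0.2   2.02 -0.19  0.6   1.82]
```

Request:
carry_out:
  claw: [-1, 0, 0, 0.05]
  offset:
    - [-0.05, -0.04, 0.18]
    - [0, 0, 0]
    - [0, 0, 0]
    - [0, 0, 0]
  twist: [0.2, 0, 0, 0]

```text
time: 3.85
tcp_pos: [0.5355, -0.0715, 0.0263]
ee_rot: [0.716, 0.698, 0.017, 0.008]
ft_force: [0.0, -0.6, 0.0]
width: 0.0444
```

Request:
carry_out:
  claw: [0.15, 0.3, 0.5, 1, 1]
  offset:
    - [0, 0, 0]
    - [0, 0, 0]
    - [0, 0, 0]
    - [0, 0, 0]
    - [0, 0, 0]
  twist: [0, 0, 0, 0, 0]

```text
time: 4.35
tcp_pos: [0.5362, -0.0714, 0.0269]
ee_rot: [0.716, 0.698, 0.017, 0.008]
ft_force: [-0.6, -0.4, -0.4]
width: 0.0002
```

```bash
python3 - <<'E'
from h import *
st(.534,-.0711,.025,88.7)
im,d=ctrl.read_camera("wrist");im2,d2=ctrl.read_camera("side")
cv2.imwrite("pics/w2.png",np.hstack([cv2.resize(im,(400,300)),cv2.resize(im2[80:280,150:417],(400,300))]))
E
```

```text
t 4.35 p [ 0.5362 -0.0714  0.0269] yaw 88.59 toolz [ 0.037  0.012 -0.999] w 0.0002 F [-0.6 -0.4 -0.4]
offset units [ 0.01 -0.06  0.05] twist -0.02 qpos [-0.08  0.51  0.2   2.02 -0.2   0.59  1.81]
```

View pics/w2.png

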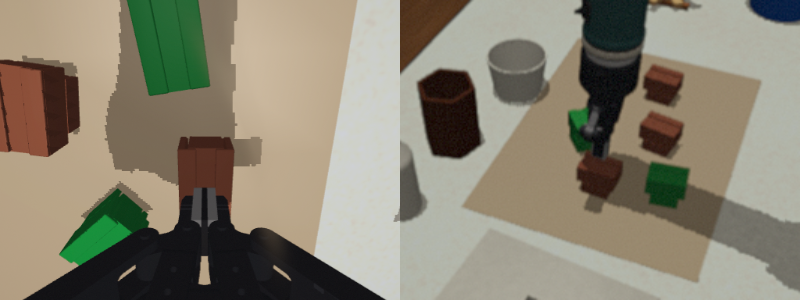

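```bash
python3 - <<'E'
from h import *
m=ctrl.camera_model("wrist");im,d=ctrl.read_camera("wrist");P=cloud(d,"wrist",m)
for v in range(170,330,8): print(v,[ (u,P[v,u].round(3).tolist()) for u in (245,258,265,280)])
np.savez("w2.npz",im=im,P=P)
cv2.imwrite("pics/w2b.png",cv2.resize(im[160:320,180:340],None,fx=3.5,fy=3.5))
E
```

```text
170 [(245, [0.509, -0.082, 0.002]), (258, [0.51, -0.074, 0.0]), (265, [0.509, -0.069, 0.001]), (280, [0.51, -0.059, 0.001])]
178 [(245, [0.506, -0.081, 0.027]), (258, [0.506, -0.074, 0.028]), (265, [0.506, -0.07, 0.027]), (280, [0.446, -0.073, 0.202])]
186 [(245, [0.506, -0.081, 0.041]), (258, [0.506, -0.074, 0.04]), (265, [0.506, -0.07, 0.04]), (280, [0.506, -0.062, 0.04])]
194 [(245, [0.507, -0.081, 0.048]), (258, [0.508, -0.074, 0.046]), (265, [0.509, -0.07, 0.045]), (280, [0.508, -0.062, 0.047])]
202 [(245, [0.511, -0.081, 0.049]), (258, [0.513, -0.074, 0.045]), (265, [0.513, -0.07, 0.045]), (280, [0.512, -0.062, 0.048])]
210 [(245, [0.516, -0.081, 0.049]), (258, [0.518, -0.074, 0.045]), (265, [0.518, -0.07, 0.044]), (280, [0.517, -0.063, 0.048])]
218 [(245, [0.521, -0.081, 0.048]), (258, [0.523, -0.074, 0.044]), (265, [0.523, -0.07, 0.045]), (280, [0.522, -0.063, 0.048])]
226 [(245, [0.526, -0.081, 0.048]), (258, [0.528, -0.074, 0.045]), (265, [0.527, -0.071, 0.046]), (280, [0.526, -0.063, 0.048])]
234 [(245, [0.531, -0.082, 0.048]), (258, [0.532, -0.075, 0.046]), (265, [0.533, 
[... 746 characters left out ...]
.1]), (265, [0.524, -0.072, 0.099]), (280, [0.521, -0.066, 0.102])]
290 [(245, [0.52, -0.079, 0.108]), (258, [0.528, -0.075, 0.099]), (265, [0.527, -0.072, 0.099]), (280, [0.521, -0.067, 0.108])]
298 [(245, [0.522, -0.079, 0.11]), (258, [0.531, -0.075, 0.099]), (265, [0.531, -0.072, 0.1]), (280, [0.522, -0.067, 0.111])]
306 [(245, [0.521, -0.079, 0.115]), (258, [0.534, -0.075, 0.1]), (265, [0.534, -0.072, 0.1]), (280, [0.522, -0.067, 0.115])]
314 [(245, [0.522, -0.079, 0.118]), (258, [0.539, -0.075, 0.1]), (265, [0.538, -0.072, 0.1]), (280, [0.522, -0.067, 0.118])]
322 [(245, [0.516, -0.078, 0.128]), (258, [0.543, -0.075, 0.099]), (265, [0.543, -0.072, 0.099]), (280, [0.516, -0.068, 0.128])]
```

View pics/w2b.png

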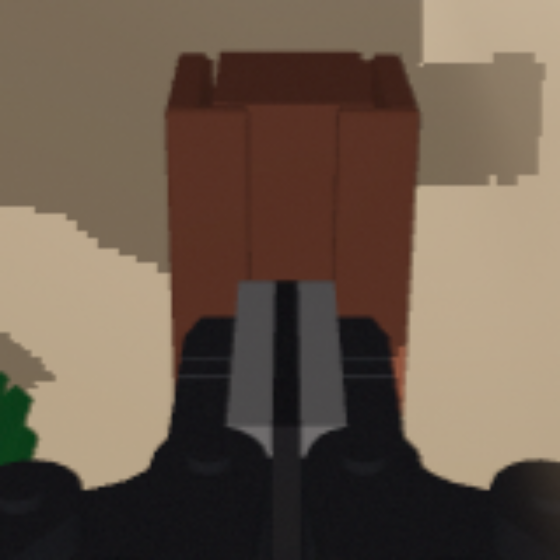

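Oddly, the fingers shut fully at a TCP z of 27 mm. The wrist depth puts the visible pad ends near z = 65 mm, above the plug top at 47 mm. I'll reopen and measure where the tips really are.

Request:
carry_out:
  claw: [-0.2, -0.2, -0.2]
  offset:
    - [0, 0, 0]
    - [0, 0, 0]
    - [0, 0, 0]
  twist: [0, 0, 0]

```text
time: 4.8
tcp_pos: [0.5361, -0.0714, 0.0268]
ee_rot: [0.716, 0.698, 0.017, 0.008]
ft_force: [0.4, 1.0, -0.3]
width: 0.0431
```

```bash
python3 - <<'E'
from h import *
st(.534,-.0711,.025,88.7)
m=ctrl.camera_model("wrist");im,d=ctrl.read_camera("wrist");P=cloud(d,"wrist",m)
cv2.imwrite("pics/w3.png",im)
g=(P[...,0]>.512)&(P[...,0]<.56)&(abs(P[...,1]+.0715)<.06)&(P[...,1]!=0)
for y0 in np.arange(-.13,-.01,.005):
    q=g&(P[...,1]>=y0)&(P[...,1]<y0+.005)&(P[...,2]>.005)
    if q.sum()<20: continue
    Z=P[q];h=np.histogram(Z[:,2],np.arange(0,.13,.01))[0]
    print(round(y0,3),q.sum(),h)
E
```

```text
t 4.8 p [ 0.5361 -0.0714  0.0268] yaw 88.59 toolz [ 0.036  0.012 -0.999] w 0.0431 F [ 0.4  1.  -0.3]
offset units [ 0.01 -0.06  0.04] twist -0.02 qpos [-0.08  0.51  0.2   2.02 -0.2   0.59  1.81]
-0.13 1555 [  0   0   0   0   0   0   0   0   0   0   1 212]
-0.125 2345 [  0   0   0   0   0   0   0   0   0   0  25 321]
-0.12 1973 [  0   0   0   0   0   0   0   0   0   0  51 851]
-0.115 952 [  0   0   0   0   0   0   0   0   0   0 128 821]
-0.11 671 [  0   0   0   0   0   0   0  65 100  69  97 338]
-0.105 1016 [  0   0   0   0   0   0   7  84 103  87 162 327]
-0.1 2434 [  0   0   0   0   0   0  36 121 176 269 480 278]
-0.095 1909 [  0   0   0   0 119   0  75 148 160 148  23  40]
-0.09 1501 [  2   9   3   0 696   0   0   0   0   0   0   0]
-0.085 1165 [  0   0   0   0 700   0   0   0   0   0   0   0]
-0.08 1103 [  0   0   0   0 690   0   0   0   0   0   0   0]
-0.075 1048 [  0   0   0   0 674   0   0   0   0   0   0   0]
-0.07 1137 [  0   0   0   0 693   0   0   0   0   0   0   0]
-0.065 1233 [  0   0   0   0 693   0   0   0   0   0   0   0]
-0.06 1672 [  6   3   7   0 716   0   0   0   0   0   0   0]
-0.055 2668 [  0   0   0   0 255   0  66 173 209 268 323 119]
-0.05 1789 [  0   0   0   0   0   0  24 124 146 177 247 307]
-0.045 809 [  0   0   0   0   0   0   2  76 104  84 117 306]
-0.04 845 [  0   0   0   0   0   0   0  40  64  52  80 607]
-0.035 1358 [  0   0   0   0   0   0   0   0   0   0  81 738]
-0.03 2386 [  0   0   0   0   0   0   0   0   0   0  12 327]
-0.025 1918 [  0   0   0   0   0   0   0   0   0   0   1 253]
-0.02 1169 [ 0  0  0  0  0  0  0  0  0  0  0 52]
-0.015 284 [0 0 0 0 0 0 0 0 0 0 0 0]
```

View pics/w3.png

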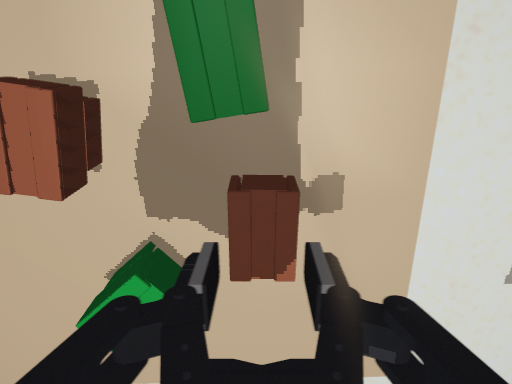

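The wrist view shows the plug at (263,230) between the open pads. The pad ends are about 41 mm above the reported TCP, at z ≈ 67 mm, well above the plug top. So the stated TCP doesn't match the fingers seen here. I'll go by the camera and descend carefully, watching force.

Request:
carry_out:
  claw: [-0.6, -0.6, -0.6, -0.6]
  offset:
    - [0, 0, 0]
    - [0, -0.06, 0.25]
    - [0, 0, 0.25]
    - [0, 0, 0.2]
  twist: [0, 0, 0, 0]

```text
time: 5.25
tcp_pos: [0.5354, -0.071, -0.0024]
ee_rot: [0.716, 0.698, 0.018, 0.009]
ft_force: [-0.3, -0.5, 0.3]
width: 0.0684
```

```bash
cat >> h.py <<'E'
def tips():
    s=ctrl.observe();p=np.array(s["tcp_pos"]);R=Ro.from_quat(s["ee_rot"]).as_matrix()
    m=ctrl.camera_model("wrist");im,d=ctrl.read_camera("wrist");P=cloud(d,"wrist",m)
    L=(P-p)@R; w=s["width"]/2
    for sg in (-1,1):
        q=(d>0)&(abs(L[...,1])<.014)&(sg*L[...,0]>w-.003)&(sg*L[...,0]<w+.018)&(P[...,2]>.01)&(L[...,2]>-.09)
        z=L[q]; z=z[abs(z[:,1]+.011)<.004]
        if len(z): print("finger",sg,"local z end",np.percentile(z[:,2],[50,90,99,100]).round(4),len(z))
    return im,d,P
E
python3 - <<'E'
from h import *
st(.534,-.0711,-.016,88.7); tips()
E
```

```text
t 5.25 p [ 0.5354 -0.071  -0.0024] yaw 88.59 toolz [ 0.039  0.012 -0.999] w 0.0684 F [-0.3 -0.5  0.3]
offset units [-0.01 -0.05  0.34] twist -0.02 qpos [-0.07  0.56  0.18  2.03 -0.22  0.52  1.82]
finger -1 local z end [-0.0754 -0.0539 -0.047  -0.0432] 1538
finger 1 local z end [-0.0755 -0.0538 -0.047  -0.0442] 1536
```

Request:
carry_out:
  claw: [-0.6, -0.6, -0.3, -0.2, -0.1]
  offset:
    - [0, -0.05, 0.2]
    - [0, 0, 0.15]
    - [0, 0, 0]
    - [0, 0, 0]
    - [0, 0, 0]
  twist: [0, 0, 0, 0, 0]

```text
time: 5.8
tcp_pos: [0.5318, -0.0707, -0.0205]
ee_rot: [0.716, 0.698, 0.016, 0.007]
ft_force: [-0.0, -0.3, -0.8]
width: 0.0471
```

Request:
carry_out:
  claw: [0, 0.1, 0.2, 0.4, 0.4]
  offset:
    - [0, 0, 0]
    - [0, 0, 0]
    - [0, 0, 0]
    - [0, 0, 0]
    - [0, 0, 0]
  twist: [0, 0, 0, 0, 0]

```text
time: 6.3
tcp_pos: [0.5324, -0.0706, -0.0195]
ee_rot: [0.716, 0.698, 0.017, 0.008]
ft_force: [0.0, -1.0, -1.3]
width: 0.0369
```

Request:
carry_out:
  claw: [0.7, 1, 1]
  offset:
    - [0, 0, 0]
    - [0, 0, 0]
    - [0, 0, 0]
  twist: [0, 0, 0]

```text
time: 6.6
tcp_pos: [0.5323, -0.0706, -0.0197]
ee_rot: [0.716, 0.698, 0.017, 0.008]
ft_force: [1.2, -0.4, -0.5]
width: 0.0368
```

Request:
carry_out:
  claw: [-0.3, -0.5, -0.5, -0.5, -0.5]
  offset:
    - [0, 0, 0]
    - [0, 0, 0]
    - [0, 0, 0]
    - [0, 0, -0.3]
    - [0, 0, -0.6]
  twist: [0, 0, 0, 0, 0]

```text
time: 7.1
tcp_pos: [0.529, -0.0709, 0.0155]
ee_rot: [0.716, 0.698, 0.015, 0.006]
ft_force: [0.2, 0.7, 0.3]
width: 0.064
```

```bash
python3 - <<'E'
from h import *
st(.478,-.189,.05,80.6)
E
```

```text
t 7.1 p [ 0.529  -0.0709  0.0155] yaw 88.58 toolz [ 0.03   0.013 -0.999] w 0.064 F [0.2 0.7 0.3]
offset units [-2.97 -1.17 -0.94] twist 1.16 qpos [-0.08  0.53  0.19  2.04 -0.21  0.57  1.81]
```

Plug A is hard, stopping at 36.8 mm under 20 N. On to plug B at (346,270).

Request:
carry_out:
  claw: [-0.6, -0.6, -0.6, -0.6, -0.6]
  offset:
    - [0, 0, -0.9]
    - [-0.7, -0.3, 0]
    - [-0.9, -0.4, 0]
    - [-0.9, -0.4, 0]
    - [-0.4, -0.1, 0]
  twist: [0, 0.5, 0.65, 0, 0]

```text
time: 7.6
tcp_pos: [0.4721, -0.1821, 0.0573]
ee_rot: [0.761, 0.648, 0.02, 0.009]
ft_force: [-0.9, 0.1, 0.0]
width: 0.0686
```

Request:
carry_out:
  claw: [-0.6]
  offset:
    - [0, 0, 0]
  twist: [0]

```text
time: 7.7
tcp_pos: [0.4714, -0.1847, 0.0584]
ee_rot: [0.763, 0.646, 0.02, 0.01]
ft_force: [0.2, 0.1, -0.1]
width: 0.0684
```

```bash
python3 - <<'E'
from h import *
st(.478,-.189,.0,80.6)
E
```

```text
t 7.7 p [ 0.4714 -0.1847  0.0584] yaw 80.56 toolz [ 0.044  0.011 -0.999] w 0.0684 F [ 0.2  0.1 -0.1]
offset units [-0.11  0.12  1.46] twist -0.01 qpos [ 0.11  0.41  0.26  2.1  -0.22  0.62  1.93]
```

Request:
carry_out:
  claw: [-0.6, -0.6, -0.6, -0.6, -0.6]
  offset:
    - [-0.08, 0.2, 0.4]
    - [0, 0, 0.5]
    - [0, 0, 0.5]
    - [0, 0, 0.2]
    - [0, 0, 0]
  twist: [0, 0, 0, 0, 0]

```text
time: 8.2
tcp_pos: [0.4868, -0.1847, -0.0034]
ee_rot: [0.762, 0.647, 0.024, 0.011]
ft_force: [-0.4, 0.5, 0.7]
width: 0.0686
```

```bash
python3 - <<'E'
from h import *
st(.4795,-.1885,-.018,80.6)
E
```

```text
t 8.2 p [ 0.4868 -0.1847 -0.0034] yaw 80.76 toolz [ 0.051  0.013 -0.999] w 0.0686 F [-0.4  0.5  0.7]
offset units [-0.13 -0.18  0.35] twist 0.02 qpos [ 0.15  0.54  0.21  2.09 -0.29  0.49  1.98]
```

Request:
carry_out:
  claw: [-0.6, -0.6, -0.3, -0.2, -0.1]
  offset:
    - [-0.12, -0.18, 0.15]
    - [0, 0, 0.18]
    - [0, 0, 0]
    - [0, 0, 0]
    - [0, 0, 0]
  twist: [0, 0, 0, 0, 0]

```text
time: 8.7
tcp_pos: [0.4807, -0.1878, -0.0157]
ee_rot: [0.761, 0.648, 0.025, 0.013]
ft_force: [0.3, -0.5, 0.2]
width: 0.0471
```

Request:
carry_out:
  claw: [0, 0.1, 0.2, 0.4, 0.7]
  offset:
    - [0, 0, 0]
    - [0, 0, 0]
    - [0, 0, 0]
    - [0, 0, 0]
    - [0, 0, 0]
  twist: [0, 0, 0, 0, 0]

```text
time: 9.2
tcp_pos: [0.4812, -0.1882, -0.0149]
ee_rot: [0.761, 0.648, 0.025, 0.013]
ft_force: [0.2, -0.0, 0.6]
width: 0.0369
```

Request:
carry_out:
  claw: [1, 1]
  offset:
    - [0, 0, 0]
    - [0, 0, 0]
  twist: [0, 0]

```text
time: 9.4
tcp_pos: [0.4812, -0.1882, -0.0149]
ee_rot: [0.761, 0.648, 0.025, 0.013]
ft_force: [0.2, -0.2, 0.8]
width: 0.0369
```

Plug B is hard as well (36.9 mm). Now plug C at (405,256).

Request:
carry_out:
  claw: [-0.3, -0.6, -0.6, -0.6, -0.6]
  offset:
    - [0, 0, 0]
    - [0, 0, 0]
    - [0, 0, -0.3]
    - [0, 0, -0.6]
    - [0, 0, -0.6]
  twist: [0, 0, 0, 0, 0]

```text
time: 9.9
tcp_pos: [0.4755, -0.1881, 0.045]
ee_rot: [0.761, 0.648, 0.023, 0.01]
ft_force: [0.7, 0.0, 0.1]
width: 0.0681
```

```bash
python3 - <<'E'
from h import *
st(.5115,-.3075,.06,83.2)
E
```

```text
t 9.9 p [ 0.4755 -0.1881  0.045 ] yaw 80.81 toolz [ 0.049  0.014 -0.999] w 0.0681 F [0.7 0.  0.1]
offset units [-2.8   1.38 -0.37] twist -0.35 qpos [ 0.13  0.44  0.25  2.09 -0.25  0.59  1.96]
```

Request:
carry_out:
  claw: [-0.6, -0.6, -0.6, -0.6, -0.6]
  offset:
    - [-0.4, 0.2, -0.3]
    - [-0.7, 0.35, 0]
    - [-0.7, 0.35, 0]
    - [-0.7, 0.35, 0]
    - [-0.2, 0.1, 0]
  twist: [-0.35, 0, 0, 0, 0]

```text
time: 10.4
tcp_pos: [0.5196, -0.3046, 0.0672]
ee_rot: [0.745, 0.666, 0.026, 0.015]
ft_force: [-0.1, -0.1, -0.5]
width: 0.0683
```

Request:
carry_out:
  claw: [-0.6]
  offset:
    - [0, 0, 0]
  twist: [0]

```text
time: 10.5
tcp_pos: [0.5196, -0.3058, 0.0678]
ee_rot: [0.746, 0.665, 0.026, 0.016]
ft_force: [-0.4, 0.0, 0.3]
width: 0.0685
```

```bash
python3 - <<'E'
from h import *
st(.5115,-.3075,.02,83.2)
im,d,P=tips()
n,l,s,c=cv2.connectedComponentsWithStats(((P[...,2]>.036)&(P[...,2]<.056)&(d>0)).astype(np.uint8))
for i in range(1,n):
    if s[i,4]<800: continue
    X=P[l==i];q=cv2.minAreaRect((X[:,:2]*1000).astype(np.float32))
    print(c[i].round(),np.median(X[:,2]).round(3),np.round(q[0],1),np.round(q[1],1),round(q[2],1))
E
```

```text
t 10.5 p [ 0.5196 -0.3058  0.0678] yaw 83.51 toolz [ 0.059  0.011 -0.998] w 0.0685 F [-0.4  0.   0.3]
offset units [-0.09 -0.27  1.18] twist 0.04 qpos [ 0.31  0.53  0.25  1.87 -0.25  0.73  2.16]
finger -1 local z end [-0.0754 -0.0536 -0.0469 -0.0434] 1515
finger 1 local z end [-0.0753 -0.0538 -0.047  -0.0434] 1532
[441. 124.] 0.047 [ 478.  -189.7] [39.8 56.2] 80.8
[256. 191.] 0.047 [ 508.6 -308.8] [37.9 57. ] 84.0
[472. 264.] 0.047 [ 586.8 -154.9] [40.  56.2] 40.6
```

Request:
carry_out:
  claw: [-0.6, -0.6, -0.6, -0.6, -0.6]
  offset:
    - [-0.09, -0.3, 0.4]
    - [0, 0, 0.5]
    - [0, 0, 0.5]
    - [0, 0, 0.2]
    - [0, 0, 0]
  twist: [0, 0, 0, 0, 0]

```text
time: 11.05
tcp_pos: [0.51, -0.2984, 0.0028]
ee_rot: [0.743, 0.668, 0.027, 0.013]
ft_force: [0.1, -0.4, 0.9]
width: 0.0686
```

```bash
python3 - <<'E'
from h import *
st(.512,-.3078,-.016,84)
E
```

```text
t 11.05 p [ 0.51   -0.2984  0.0028] yaw 83.92 toolz [ 0.058  0.016 -0.998] w 0.0686 F [ 0.1 -0.4  0.9]
offset units [-0.24  0.05  0.47] twist -0.01 qpos [ 0.34  0.61  0.21  1.92 -0.29  0.6   2.21]
```

Request:
carry_out:
  claw: [-0.6, -0.6, -0.6]
  offset:
    - [-0.25, 0.05, 0.2]
    - [-0.05, 0, 0.2]
    - [0, 0, 0]
  twist: [0, 0, 0]

```text
time: 11.35
tcp_pos: [0.513, -0.3106, -0.0126]
ee_rot: [0.743, 0.669, 0.028, 0.014]
ft_force: [-0.3, 1.2, 0.0]
width: 0.0684
```

```bash
python3 - <<'E'
from h import *
st(.512,-.3078,-.016,84)
E
```

```text
t 11.35 p [ 0.513  -0.3106 -0.0126] yaw 84.03 toolz [ 0.06   0.016 -0.998] w 0.0684 F [-0.3  1.2  0. ]
offset units [ 0.06 -0.04  0.08] twist 0.0 qpos [ 0.36  0.65  0.2   1.9  -0.3   0.58  2.23]
```

Request:
carry_out:
  claw: [-0.6, -0.3, -0.2, -0.1, 0]
  offset:
    - [0.07, -0.03, 0.08]
    - [0, 0, 0]
    - [0, 0, 0]
    - [0, 0, 0]
    - [0, 0, 0]
  twist: [0, 0, 0, 0, 0]

```text
time: 11.85
tcp_pos: [0.5129, -0.3079, -0.0151]
ee_rot: [0.743, 0.669, 0.028, 0.015]
ft_force: [0.7, -0.1, 0.1]
width: 0.0426
```

Request:
carry_out:
  claw: [0.1, 0.2, 0.4, 0.7, 1]
  offset:
    - [0, 0, 0]
    - [0, 0, 0]
    - [0, 0, 0]
    - [0, 0, 0]
    - [0, 0, 0]
  twist: [0, 0, 0, 0, 0]

```text
time: 12.35
tcp_pos: [0.5129, -0.3082, -0.0137]
ee_rot: [0.743, 0.668, 0.028, 0.015]
ft_force: [0.1, -0.1, -1.2]
width: 0.0256
```

Request:
carry_out:
  claw: [1, 1]
  offset:
    - [0, 0, 0]
    - [0, 0, 0]
  twist: [0, 0]

```text
time: 12.55
tcp_pos: [0.513, -0.3082, -0.0137]
ee_rot: [0.743, 0.668, 0.028, 0.015]
ft_force: [-0.4, 0.5, 1.9]
width: 0.0259
```

```bash
python3 - <<'E'
from h import *
st(.512,-.3078,-.016,84)
E
```

```text
t 12.55 p [ 0.513  -0.3082 -0.0137] yaw 83.99 toolz [ 0.063  0.015 -0.998] w 0.0259 F [-0.4  0.5  1.9]
offset units [ 0.   -0.03  0.05] twist -0.0 qpos [ 0.36  0.65  0.2   1.9  -0.3   0.57  2.23]
```

Plug C is soft: it gave to the 27 mm stop. I'll lift it and carry it to the slot.

Request:
carry_out:
  claw: [1, 1, 1, 1, 1]
  offset:
    - [0, 0, -0.2]
    - [0, 0, -0.5]
    - [0, 0, -0.8]
    - [0, 0, -0.8]
    - [0, 0, -0.6]
  twist: [0, 0, 0, 0, 0]

```text
time: 13.05
tcp_pos: [0.5021, -0.3078, 0.102]
ee_rot: [0.743, 0.668, 0.026, 0.01]
ft_force: [0.2, 0.2, -0.9]
width: 0.0259
```

```bash
python3 - <<'E'
from h import *
st(.511,.208,.1,84.9)
E
```

```text
t 13.05 p [ 0.5021 -0.3078  0.102 ] yaw 83.98 toolz [ 0.053  0.02  -0.998] w 0.0259 F [ 0.2  0.2 -0.9]
offset units [12.84 -1.15  0.31] twist -0.13 qpos [ 0.31  0.46  0.26  1.88 -0.23  0.79  2.17]
```

Request:
carry_out:
  claw: [1, 1, 1, 1, 1]
  offset:
    - [0.4, 0, 0]
    - [0.7, 0, 0]
    - [0.8, -0.1, 0]
    - [0.8, -0.1, 0]
    - [0.8, -0.1, 0]
  twist: [-0.1, 0, 0, 0, 0]

```text
time: 13.55
tcp_pos: [0.5035, -0.1657, 0.1065]
ee_rot: [0.741, 0.671, 0.027, 0.014]
ft_force: [0.5, -0.9, -2.1]
width: 0.0259
```

Request:
carry_out:
  claw: [1, 1, 1, 1, 1]
  offset:
    - [0.8, -0.1, 0]
    - [0.8, -0.1, 0]
    - [0.8, -0.1, 0]
    - [0.8, -0.1, 0]
    - [0.8, -0.1, 0]
  twist: [0, 0, 0, 0, 0]

```text
time: 14.05
tcp_pos: [0.4927, 0.0085, 0.1045]
ee_rot: [0.739, 0.673, 0.024, 0.01]
ft_force: [0.7, 0.3, -0.5]
width: 0.0257
```

```bash
python3 - <<'E'
from h import *
st(.511,.208,.11,84.9)
E
```

```text
t 14.05 p [0.4927 0.0085 0.1045] yaw 84.74 toolz [ 0.05   0.018 -0.999] w 0.0257 F [ 0.7  0.3 -0.5]
offset units [ 5.01 -0.   -0.02] twist -0.02 qpos [-0.24  0.3   0.2   2.11 -0.12  0.69  1.51]
```

Request:
carry_out:
  claw: [1, 1, 1, 1, 1]
  offset:
    - [0.8, 0, 0]
    - [0.8, 0, 0]
    - [0.8, 0, 0]
    - [0.8, 0, 0]
    - [0.8, 0, 0]
  twist: [0, 0, 0, 0, 0]

```text
time: 14.55
tcp_pos: [0.4986, 0.1791, 0.1037]
ee_rot: [0.736, 0.676, 0.021, 0.007]
ft_force: [0.5, 0.0, -0.9]
width: 0.0263
```

```bash
python3 - <<'E'
from h import *
st(.511,.208,.11,84.9)
E
```

```text
t 14.55 p [0.4986 0.1791 0.1037] yaw 85.19 toolz [ 0.04   0.018 -0.999] w 0.0263 F [ 0.5  0.  -0.9]
offset units [ 0.75  0.25 -0.13] twist 0.04 qpos [-0.53  0.36  0.15  2.02 -0.08  0.72  1.15]
```

Request:
carry_out:
  claw: [1, 1]
  offset:
    - [0, 0.1, 0]
    - [0, 0, 0]
  twist: [0, 0]

```text
time: 14.75
tcp_pos: [0.4995, 0.186, 0.1021]
ee_rot: [0.732, 0.681, 0.021, 0.005]
ft_force: [-0.2, -0.2, -1.7]
width: 0.0256
```

```bash
cat >> h.py <<'E'
def plugpose(P,d,im,p):
    # red pixels near tool: top plane of held plug
    b,g,r=[im[...,i].astype(int) for i in range(3)]
    q=(r>1.4*g)&(d>0)&(np.linalg.norm(P[...,:2]-p[:2],axis=-1)<.08)&(P[...,2]>.06)
    X=P[q]; print("red",len(X),"z range",np.percentile(X[:,2],[1,50,99]).round(4))
    T=X[X[:,2]>np.percentile(X[:,2],95)-.007]
    c=np.linalg.lstsq(np.c_[T[:,:2]-T[:,:2].mean(0),np.ones(len(T))],T[:,2],rcond=None)[0]
    rr=cv2.minAreaRect((T[:,:2]*1000).astype(np.float32))
    print("top n",len(T),"slope",c.round(3),"rect",np.round(rr[0],1),np.round(rr[1],1),round(rr[2],1))
    return q
E
python3 - <<'E'
from h import *
s=ctrl.observe();p=np.array(s["tcp_pos"]);st(.511,.208,.11,84.9)
m=ctrl.camera_model("wrist");im,d=ctrl.read_camera("wrist");P=cloud(d,"wrist",m)
np.savez("w4.npz",im=im,d=d,P=P);cv2.imwrite("pics/w4.png",im)
plugpose(P,d,im,p)
lid=abs(P[...,2]-.082)<.005
rr=cv2.minAreaRect((P[lid][:,:2]*1000).astype(np.float32));print("lid",np.median(P[lid][:,2]),np.round(rr[0],1),np.round(rr[1],1),rr[2])
E
```

```text
t 14.75 p [0.4995 0.186  0.1021] yaw 85.83 toolz [ 0.037  0.02  -0.999] w 0.0256 F [-0.2 -0.2 -1.7]
offset units [ 0.57  0.25 -0.18] twist 0.14 qpos [-0.53  0.37  0.14  2.01 -0.08  0.72  1.16]
red 8365 z range [0.1371 0.1636 0.1656]
top n 7037 slope [-0.01  -0.014  0.164] rect [487.8 179.1] [85.9 66.9] 51.6
lid 0.08186245715677234 [506.9 207.5] [161.4 221.6] 85.1150131225586
```

View pics/w4.png

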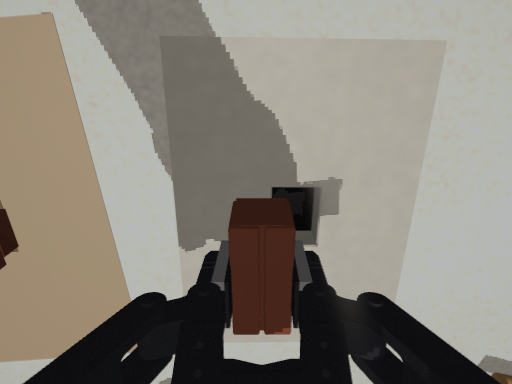

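```bash
cat >> h.py <<'E'
def plug2(P,d,im,p,show=True):
    b,g,r=[im[...,i].astype(int) for i in range(3)]
    q=((r>1.4*g)&(d>0)&(np.linalg.norm(P[...,:2]-p[:2],axis=-1)<.08)&(P[...,2]>.06)).astype(np.uint8)
    q=cv2.morphologyEx(q,cv2.MORPH_OPEN,np.ones((5,5)))
    n,l,s,c=cv2.connectedComponentsWithStats(q);i=1+np.argmax(s[1:,4]);X=P[l==i]
    zt=np.percentile(X[:,2],90);T=X[abs(X[:,2]-zt)<.006]
    rr=cv2.minAreaRect((T[:,:2]*1000).astype(np.float32))
    co=np.linalg.lstsq(np.c_[T[:,:2]-T[:,:2].mean(0),np.ones(len(T))],T[:,2],rcond=None)[0]
    print("plug top n",len(T),"slope/z",co.round(4),"rect",np.round(rr[0],1),np.round(rr[1],1),round(rr[2],1))
E
python3 - <<'E'
from h import *
f=np.load("w4.npz");plug2(f["P"],f["d"],f["im"],np.array([.4995,.186,.1021]))
E
```

```text
plug top n 6921 slope/z [-0.0089  0.0118  0.1636] rect [496.  183.5] [27.3 56.8] 85.6
```

Request:
carry_out:
  claw: [1, 1, 1, 1]
  offset:
    - [0.4, 0.2, 0]
    - [0.2, 0.05, 0.2]
    - [0, 0, 0.2]
    - [0, 0, 0]
  twist: [0.07, 0, 0, 0]

```text
time: 15.2
tcp_pos: [0.5091, 0.2059, 0.0838]
ee_rot: [0.737, 0.676, 0.018, 0.005]
ft_force: [0.6, -1.0, -1.2]
width: 0.0259
```

```bash
cat > m.py <<'E'
from h import *
s=ctrl.observe();st(.511,.208,.04,84.9)
m=ctrl.camera_model("wrist");im,d=ctrl.read_camera("wrist");P=cloud(d,"wrist",m)
plug2(P,d,im,np.array(s["tcp_pos"]));np.savez("w5.npz",im=im,d=d,P=P)
lid=abs(P[...,2]-.082)<.005
rr=cv2.minAreaRect((P[lid][:,:2]*1000).astype(np.float32));print("lid",np.median(P[lid][:,2]),np.round(rr[0],1),np.round(rr[1],1),rr[2])
E
python3 m.py
```

```text
t 15.2 p [0.5091 0.2059 0.0838] yaw 85.1 toolz [ 0.032  0.017 -0.999] w 0.0259 F [ 0.6 -1.  -1.2]
offset units [0.03 0.01 1.1 ] twist 0.03 qpos [-0.55  0.43  0.14  1.98 -0.09  0.71  1.12]
plug top n 6867 slope/z [-0.0144  0.0119  0.1454] rect [506.  203.6] [26.9 57.1] 85.4
lid 0.08186885630048465 [506.6 207.3] [161.5 221.2] 85.08092498779297
```

Request:
carry_out:
  claw: [1, 1, 1]
  offset:
    - [0.1, 0.02, 0.1]
    - [0, 0, 0.1]
    - [0, 0, 0]
  twist: [0.02, 0, 0]

```text
time: 15.55
tcp_pos: [0.5105, 0.2083, 0.0756]
ee_rot: [0.738, 0.674, 0.018, 0.005]
ft_force: [0.7, -0.4, -1.5]
width: 0.0258
```

```bash
python3 m.py
```

```text
t 15.55 p [0.5105 0.2083 0.0756] yaw 84.81 toolz [ 0.032  0.017 -0.999] w 0.0258 F [ 0.7 -0.4 -1.5]
offset units [-0.02 -0.01  0.89] twist -0.01 qpos [-0.56  0.44  0.14  1.98 -0.09  0.69  1.12]
plug top n 6922 slope/z [-0.0132  0.0093  0.1372] rect [507.5 206. ] [27.1 56.9] 84.8
lid 0.0818627275405206 [506.8 207.4] [161.5 221.9] 85.26210021972656
```

Request:
carry_out:
  claw: [1, 1, 1, 1]
  offset:
    - [0.04, -0.03, 0]
    - [0, 0, 0.15]
    - [0, -0.01, 0.15]
    - [0, 0, 0]
  twist: [0, 0, 0, 0]

```text
time: 16.0
tcp_pos: [0.5097, 0.2107, 0.0634]
ee_rot: [0.738, 0.674, 0.018, 0.005]
ft_force: [-0.3, 0.3, -1.3]
width: 0.0257
```

```bash
python3 m.py
```

```text
t 16.0 p [0.5097 0.2107 0.0634] yaw 84.82 toolz [ 0.034  0.018 -0.999] w 0.0257 F [-0.3  0.3 -1.3]
offset units [-0.08  0.02  0.58] twist -0.01 qpos [-0.56  0.46  0.13  1.98 -0.1   0.66  1.11]
plug top n 6906 slope/z [-0.0121  0.0104  0.125 ] rect [506.7 208.3] [27.  57.6] 84.7
lid 0.08186418936484752 [506.5 207.1] [161.6 221.3] 85.06940460205078
```

Request:
carry_out:
  claw: [1, 1, 1, 1]
  offset:
    - [-0.02, 0, 0.12]
    - [-0.01, 0, 0.12]
    - [-0.01, -0.01, 0.08]
    - [0, 0, 0]
  twist: [0, 0, 0, 0]

```text
time: 16.45
tcp_pos: [0.5099, 0.2092, 0.0497]
ee_rot: [0.738, 0.674, 0.018, 0.005]
ft_force: [-0.5, -0.1, -2.5]
width: 0.0256
```

```bash
python3 m.py
```

```text
t 16.45 p [0.5099 0.2092 0.0497] yaw 84.81 toolz [ 0.034  0.018 -0.999] w 0.0256 F [-0.5 -0.1 -2.5]
offset units [-0.03  0.02  0.24] twist -0.01 qpos [-0.55  0.48  0.13  1.99 -0.1   0.64  1.12]
plug top n 6912 slope/z [-0.0121  0.0131  0.1113] rect [507.  206.8] [27.1 57.4] 85.0
lid 0.08186844829477265 [500.8 207.4] [162.1 209.6] 85.03186798095703
```

Request:
carry_out:
  claw: [1, 1]
  offset:
    - [0, 0, 0.05]
    - [0, 0, 0]
  twist: [0, 0]

```text
time: 16.7
tcp_pos: [0.5106, 0.2095, 0.0485]
ee_rot: [0.738, 0.674, 0.019, 0.005]
ft_force: [0.3, -0.1, -0.9]
width: 0.0254
```

Request:
carry_out:
  claw: [1, 1]
  offset:
    - [0, 0, 0.03]
    - [0, 0, 0]
  twist: [0, 0]

```text
time: 16.9
tcp_pos: [0.5109, 0.2097, 0.0483]
ee_rot: [0.738, 0.674, 0.019, 0.005]
ft_force: [-0.7, 0.6, 0.4]
width: 0.0253
```

```bash
python3 m.py
```

```text
t 16.9 p [0.5109 0.2097 0.0483] yaw 84.8 toolz [ 0.036  0.019 -0.999] w 0.0253 F [-0.7  0.6  0.4]
offset units [-0.05 -0.    0.21] twist -0.01 qpos [-0.55  0.49  0.13  1.99 -0.1   0.63  1.12]
plug top n 6999 slope/z [0.0057 0.0143 0.1099] rect [507.6 207.3] [27.1 57.3] 84.7
lid 0.08186699196544418 [500.7 207.5] [161.8 209. ] 84.90505981445312
```

Request:
carry_out:
  claw: [1, 1]
  offset:
    - [-0.02, -0.02, 0.06]
    - [0, 0, 0.04]
  twist: [0, 0]

```text
time: 17.15
tcp_pos: [0.511, 0.2098, 0.0477]
ee_rot: [0.738, 0.674, 0.021, 0.005]
ft_force: [-7.9, -4.8, 17.4]
width: 0.0255
```

```bash
python3 m.py
```

```text
t 17.15 p [0.511  0.2098 0.0477] yaw 84.84 toolz [ 0.037  0.02  -0.999] w 0.0255 F [-7.9 -4.8 17.4]
offset units [-0.05 -0.    0.19] twist -0.01 qpos [-0.55  0.49  0.13  1.99 -0.1   0.63  1.12]
plug top n 7040 slope/z [0.0135 0.0101 0.1095] rect [507.2 207.3] [27.  56.6] 84.7
lid 0.08186438359596171 [500.6 207.6] [161.9 208.5] 84.88526916503906
```

Request:
carry_out:
  claw: [1, 0.3, 0, -0.3, -0.5]
  offset:
    - [0, 0, 0]
    - [0, 0, 0]
    - [0, 0, 0]
    - [0, 0, 0]
    - [0, 0, 0]
  twist: [0, 0, 0, 0, 0]

```text
time: 17.7
tcp_pos: [0.5114, 0.2094, 0.0478]
ee_rot: [0.738, 0.674, 0.021, 0.005]
ft_force: [-0.7, 0.3, 0.7]
width: 0.0638
```

```bash
python3 m.py
```

```text
t 17.7 p [0.5114 0.2094 0.0478] yaw 84.8 toolz [ 0.038  0.021 -0.999] w 0.0638 F [-0.7  0.3  0.7]
offset units [-0.04 -0.01  0.19] twist -0.01 qpos [-0.55  0.49  0.13  1.99 -0.1   0.63  1.12]
plug top n 8405 slope/z [0.0038 0.0007 0.1101] rect [507.7 206.7] [31.6 57.8] 84.7
lid 0.08186896886790353 [501.2 207.4] [162.1 208.4] 84.98204803466797
```

Request:
carry_out:
  claw: [-0.6, -0.6, -0.6, -0.6, -0.6]
  offset:
    - [0, 0, -0.1]
    - [0, 0, -0.3]
    - [0, 0, -0.6]
    - [0, 0, -0.9]
    - [0, 0, -0.9]
  twist: [0, 0, 0, 0, 0]

```text
time: 18.25
tcp_pos: [0.5038, 0.2061, 0.1605]
ee_rot: [0.738, 0.674, 0.016, 0.004]
ft_force: [0.3, 0.4, 0.2]
width: 0.0682
```

Request:
carry_out:
  claw: [-0.6, -0.6, -0.6, -0.6, -0.6]
  offset:
    - [0.6, 0, -0.4]
    - [0.9, 0, 0]
    - [0.9, 0, 0]
    - [0.9, 0, 0]
    - [0.5, 0, 0]
  twist: [0, 0, 0, 0, 0]

```text
time: 18.75
tcp_pos: [0.5231, 0.3598, 0.1951]
ee_rot: [0.741, 0.671, 0.025, 0.006]
ft_force: [-0.5, 0.0, 0.5]
width: 0.0683
```

```bash
python3 - <<'E'
from h import *
s=ctrl.observe();print(s["time"],np.round(s["tcp_pos"],3))
im,d=ctrl.read_camera("top");P=cloud(d,"top")
for nm,z0,z1,r in [("box",.1,.118,(190,325,85,200)),("tab",.038,.056,(170,325,235,450))]:
    M=(P[...,2]>z0)&(P[...,2]<z1);K=np.zeros_like(M);K[r[0]:r[1],r[2]:r[3]]=1;M&=K
    n,l,st_,c=cv2.connectedComponentsWithStats(M.astype(np.uint8))
    for i in range(1,n):
        if st_[i,4]<60: continue
        X=P[l==i];q=cv2.minAreaRect((X[:,:2]*1000).astype(np.float32))
        print(nm,c[i].round(),np.median(X[:,2]).round(4),np.round(q[0],1),np.round(q[1],1),round(q[2],1))
f=np.load("top.npz");P0=cloud(f["d"],"top");print("plugC z before",np.median(P0[250:262,400:412,2]),"lid",np.median(P[210:235,120:170,2]))
im2,_=ctrl.read_camera("side")
cv2.imwrite("pics/end.png",np.hstack([cv2.resize(im[180:330,80:280],(400,300)),cv2.resize(im2[215:365,140:340],(400,300),interpolation=cv2.INTER_CUBIC)]))
E
```

```text
18.75 [0.523 0.36  0.195]
box [137. 258.] 0.1104 [508.6 208.2] [32.9 55.8] 85.5
tab [327. 215.] 0.0471 [ 587.7 -153.6] [38.3 56. ] 40.4
tab [286. 242.] 0.047 [534.6 -70.3] [38.  55.9] 89.9
tab [345. 271.] 0.047 [ 478.7 -188.2] [38.1 56. ] 80.8
tab [295. 290.] 0.0471 [440.9 -88.5] [56.6 38. ] 7.4
plugC z before 0.04630686916697353 lid 0.08209604848954274
```

View pics/end.png

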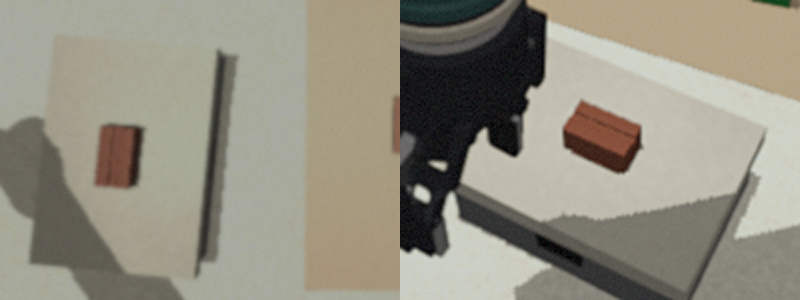

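The plug sits level in the slot, shown at (118,157) in the left half and (602,135) in the right half. I'll wait half a second and check that it isn't creeping out.

Request:
carry_out:
  claw: [-0.6, -0.6, -0.6, -0.6, -0.6]
  offset:
    - [0, 0, 0]
    - [0, 0, 0]
    - [0, 0, 0]
    - [0, 0, 0]
    - [0, 0, 0]
  twist: [0, 0, 0, 0, 0]

```text
time: 19.35
tcp_pos: [0.5235, 0.3557, 0.1963]
ee_rot: [0.742, 0.67, 0.025, 0.007]
ft_force: [0.9, 0.2, 0.2]
width: 0.0683
```

```bash
python3 - <<'E'
from h import *
im,d=ctrl.read_camera("top");P=cloud(d,"top")
M=(P[...,2]>.1)&(P[...,2]<.118);M[:190]=0;M[325:]=0;M[:,:110]=0;M[:,165:]=0
X=P[M];q=cv2.minAreaRect((X[:,:2]*1000).astype(np.float32));z=np.median(X[:,2])
print(z,q)
if z<.112: ctrl.close_job();print("closed")
E
```

```text
0.1101683144109728 ((508.357666015625, 207.90625), (32.90340042114258, 56.740657806396484), 83.82000732421875)
the job is handed in; nothing more can be done
closed
```

The soft plug is in the slot, and I handed the job in at about 19.4 s of the 51 s allowed. It may stand about 1 mm short of fully home.

- **Finding the soft plug:** squeezed at 20 N, the plugs at top-view pixels (286,242) and (346,270) stopped at 36.8 and 36.9 mm, so they are hard. The one at (405,256) gave to its 27 mm stop, so it is the soft one.
- **Placing it:** I kept it squeezed, pressed it in until the wrist force was about 17 N upward, then let go.
- **Final position:** the plug is about 2 mm off the slot centre along the slot and under 1 mm across it. It is level, 32–33 mm wide in the slot, and its height did not creep over the last half second. Its centre measured about 4.3 mm above the lid; fully home is 3 mm, the limit is 6.5 mm, and the camera calibration is good to about 2 mm.
- **Other things:** the two hard plugs and the green look-alikes moved by under 1 mm. I did not re-measure the vase, tub or bottle; the arm stayed away from them. The gripper ended clear of everything.
- **What disagreed:** the reported TCP lies about 40 mm beyond the visible finger ends. My first squeeze therefore closed in the air above plug 1, so I set all later heights from the wrist depth image. The tool's tilt also drifted by up to 0.06 rad during fast moves.

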